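Open a reagent bottle whose cap may be left- or right-handed

TASK

Free the keeper that guards the amber bottle in the stand: turn its red clamp knob anticlockwise (seen from above) all the way to its stop, a quarter turn, then slide the blue keeper along its rail to the far end, off the cap. The bottle's black cap has a quick bayonet thread, loose after about a quarter turn, which may be left- or right-handed: try both ways, turn it a quarter turn the way that goes, and lift it off. Finish holding the cap still and level in the gripper, straight above its bottle with about 5 cm of air between cap and rim, and leave everything else where it stands.

Things in the scene. Friction and masses are not known exactly. Their poses are not given: they have to be found in the camera images.
- stand: fixed aluminium bottle stand, deck 200 x 400 x 12 mm. Origin on the table under the bottle to be opened; its +y is the way the keeper slides open. The rail lies 90 mm to its +x, top 148 mm above the table. Highest fixed part: the lock-pin bracket behind the rail, top 190 mm above the table, 107 to 133 mm to +x, 21 mm to +y. Second bottle place 140 mm to -y
- keeper (a joint): blue keeper's slide along the rail, m: 0 closed over the cap (start), 0.12 open end stop. Takes 2 to 3 N, stays where left. A 50 mm wide carriage with a flat arm 44 mm wide, 6 mm thick, reaching to -x over the cap, 11 mm above the cap's top; arm's top 171 mm above the table. With the knob locked, a steel tongue under the knob stops it after some 5 mm
- keeper_pad (a point): point on top of the keeper's arm, above the cap's axis when the keeper is closed
- knob (a joint): the red clamp knob's angle, rad: near 0 locked (start 0 to 0.12), 1.57 free at its stop; grows anticlockwise seen from above. Stiff, 0.06 N m; stays where it is left
- knob_grip (a point): on the red knob's vertical axis, 203 mm above the table, 10 mm below its top. The knob is an upright bar 44 x 13 mm, 28 mm high (185 to 213 mm above the table); the bar runs along this point's x (the stand's x when the knob is at 0): fingers close across its y. Rides on the keeper and serves as handle to slide it. A tongue below reaches 181 mm above the table: keep fingertips above it
- bottle: fixed amber bottle of 72 mm diameter in the stand's well, to be opened. Origin at the centre of its underside, 12 mm above the table; axes as the stand's. Shoulder 105 mm and rim 138 mm above its origin, neck 27 mm wide, thread lugs 38 mm wide
- cap: loose round black ribbed cap, 47 mm diameter, 32 mm high, 35 g, white dot on top on its +x axis. Origin at the centre of its underside (110 mm above the bottle's origin when closed), z up. Closed, it has 5 degrees of play; one way is then blocked, the other way it turns freely without rising and lifts off 65 to 115 degrees from the start (90 is best). Which way changes from start to start
- spare: fixed bystander: a second, closed amber bottle of the same size, 140 mm to the stand's -y side of the first; cap top 154 mm above the table
- vial: loose bystander: small green glass vial, 26 mm diameter, 55 mm high, on the stand's deck about 105 mm to +y of the bottle; leave alone. Origin under its centre
- beaker: loose bystander: glass beaker, 76 mm diameter, 95 mm high; leave alone
- jar: loose bystander: white jar, 68 mm diameter, 85 mm high; leave alone
- dish: loose bystander: white ceramic dish, 80 mm diameter, 25 mm high; leave alone
- spatula: loose bystander: metal spatula, 160 mm long, lying on the table; leave alone

How it is judged:
By the outcome, as a careful person would: the job done as asked, in the order asked, and still so for the second after the job is handed in, while the arm keeps its last pose, push and grip.
It also fails if it takes over 54 s, if anything falls off the work surface, if the arm or the gripper's body presses on something with over 40 N, if the wrist force passes 120 N, or if a joint passes its speed limit or range.

ROBOT

A 7-joint arm with a two-finger parallel gripper is mounted at the origin on the work surface. World frame = base frame: x ahead of the robot, y to its left, z up, the work surface at z = 0. Lengths are in m, angles in rad, forces in N, time in s.
With the tool pointing down it reaches from about 0.4 to 0.85 m from the base axis. Payload 10.4 kg.
Tool frame: the origin (TCP) lies at the very end of the fingers, on their centre line; the grasp point (between the pads) lies 19 mm behind it (r.pinch_z is the distance from the TCP to the grasp point, in m); z points along the fingers, y is the line along which they close (so a half turn about z gives the same grasp; the last joint's range is limited). The gripper opens to 87 mm and grips with 3 to 60 N. Pads are 19 mm wide; open, the fingers measure 117 mm over their backs; the gripper's body (75 mm by 190 mm) begins 51 mm behind the grasp point.
Start: joints at [-1.187, 0.332, -0.065, 1.46, 0.022, 1.35, -0.088], TCP at [0.247, 0.574, 0.223] pointing down, gripper open.
Joint ranges: [-2.6, 2.6], [-0.5, 2.12], [-1.47, 1.34], [0.16, 2.42], [-1.27, 4.41], [0.06, 2.06], [-2.6, 2.6]. Speed limits (rad/s): [2.22, 2.22, 2.79, 2.79, 3.14, 3.14, 3.14].

INTERFACE

Orientations are given as a unit quaternion [x, y, z, w].
In Python, from bench import sensors, vision, r gives the robot as it stands.
- The arm moves only by the shell command python3 -m crank 'ROWS' [OPENING] [FORCE]. ROWS is JSON, a list of rows, each a list of 2 entries, a list of its own where there are three numbers: the shift along the tool's x, y, z normalised to -1 to 1, where 1 is 3 cm, then the turn about the tool's z normalised to -1 to 1, where 1 is 8 degrees. A call has 1 to 12 rows; each row shifts and turns the commanded pose from where the row before left it, along the tool's axes as they then stand; what a row does not reach is not made up. A row lasts 1/8 s, in which the tool goes at most 62.5 mm and 10.7 degrees, less where a joint would pass 70% of its speed; a pose out of reach is approached as far as the arm can. A call with a number of a shift or a turn outside -1 to 1 is refused whole. A call with a gripper value outside its range is refused whole. OPENING is the opening, from 0 (shut) to 1 (fully open), set as the call begins (- or left out, the last holds). The fingers move at their own pace and stop on an object; FORCE is the grip in N (left out, the last holds). Time passes only in rows, so rows that do not move let the fingers close. It gives the time, the measured TCP pose, the force, the opening and the grip force at its end, in the units of the state.
- sensors.read_state(): the state, without advancing time (a new reading comes with each control period).
- vision.camera(name): name is "scene" or "top"; returns the picture (480x640x3 uint8, red, green, blue); there is no depth.
- vision.camera_model(name): a dict with "vertical_fov" (degrees; the focal length in pixels is half the picture's height over the tangent of half this angle, whatever the lens; pixels are square), "cx", "cy" (the principal point, pixels), "camera_from_world" (4x4, takes a point from world to camera coordinates). Camera axes: x right, y down, z forward; pixel columns grow to the right and rows downward; lengths in m; the calibration is good to about 2 mm. A picture is of the moment at which its call begins. camera_model takes no time and is no camera call.
- r.close_job(): hands the job in; it is judged then, once.
The state is a dict: "time": time; "joint_positions": joint angles; "joint_vel": joint speeds; "joint_torque": joint torques, N m; "ee_pos": TCP position; "eef_rot": TCP orientation; "ft_force": force on the tool from outside, world axes, zero at the start; "torque": the same for the moment, N m; "width": finger opening in m; "grip_force": force on a finger pad.
Only numpy, scipy, OpenCV 4.12 (cv2) and the standard library are available. Lean on these libraries where they do the work, as an engineer would, in place of code of your own. Each camera call takes 0.05 s, during which the arm holds its last target. There are 200 camera calls.

## Working session

There is one attempt and no reset: what is moved stays moved. The work goes in short steps, Python scripts to look and compute and a shell command to move; the robot and the scene stay as the last step left them, time stands still between calls to the robot, and variables do not carry over. Pictures are saved under pics/ and viewed, at most 10 in all, crops included, and the job is handed in when it is done.

```bash
mkdir -p pics; ls
python3 - <<'E'
from bench import sensors, vision, r
import cv2,numpy as np
s=sensors.read_state();print(s['time'],s['ee_pos'],s['eef_rot'],s['width'],r.pinch_z)
for n in("scene","top"):
    im=vision.camera(n);cv2.imwrite(f"pics/{n}0.png",im[:,:,::-1]);m=vision.camera_model(n);print(n,m)
E
```

```text
pics
0.0 [0.24714574 0.57365207 0.22177461] [ 2.01986650e-01  9.79388038e-01 -6.71645782e-04 -1.15465283e-04] 0.08698562844369608 0.0187
scene {'vertical_fov': 45.17825281318861, 'cx': 318.2176074299011, 'cy': 244.162741287611, 'camera_from_world': array([[ 0.58852182,  0.80814897,  0.02317993, -0.29878113],
       [ 0.4655653 , -0.31532187, -0.82693475, -0.12558936],
       [-0.66097732,  0.49746091, -0.56181991,  1.73700887],
       [ 0.        ,  0.        ,  0.        ,  1.        ]])}
top {'vertical_fov': 48.452337272222266, 'cx': 322.8229590903595, 'cy': 249.87279713330582, 'camera_from_world': array([[ 0.00361175, -0.99993864,  0.01047237, -0.00985213],
       [-0.98869263, -0.0051407 , -0.14986813,  0.55017306],
       [ 0.14991276, -0.00981267, -0.98865053,  1.57382723],
       [ 0.        ,  0.        ,  0.        ,  1.        ]])}
```

View pics/scene0.png

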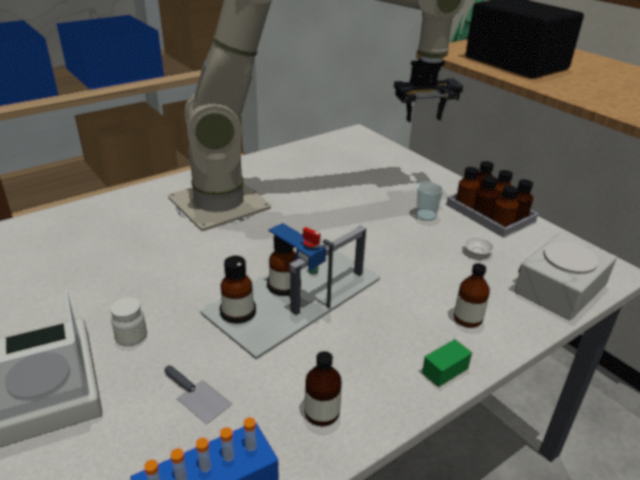

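View pics/top0.png

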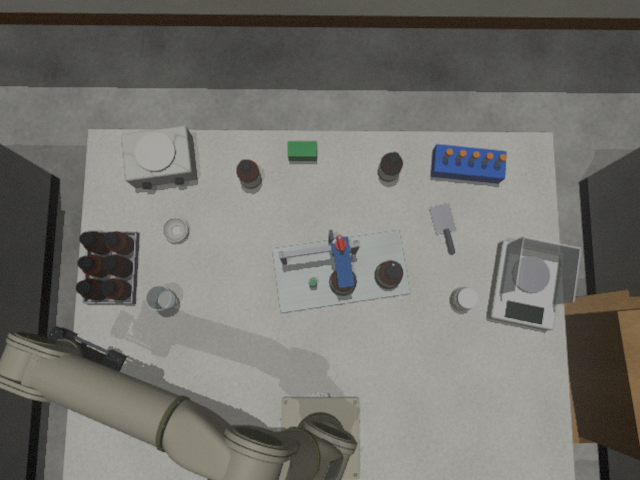

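The scene view shows the stand at about (290,290), with the red knob at (311,238). In the top view the deck spans (273–410, 232–311), with the knob at (341,243), the blue arm at (344,265), the spare at (388,268) and the vial at (313,283). Next I'll measure these.

```bash
cat > h.py <<'E'
import numpy as np,cv2
from bench import sensors,vision,r
def ray(n,u,v):
    m=vision.camera_model(n);f=240/np.tan(np.radians(m['vertical_fov']/2));T=m['camera_from_world']
    R=T[:3,:3];return -R.T@T[:3,3],R.T@np.array([(u-m['cx'])/f,(v-m['cy'])/f,1])
def onz(n,u,v,z):
    c,d=ray(n,u,v);return c+d*(z-c[2])/d[2]
def tri(a,b):
    (c1,d1),(c2,d2)=ray('top',*a),ray('scene',*b)
    s=np.linalg.lstsq(np.c_[d1,-d2],c2-c1,rcond=None)[0]
    p,q=c1+d1*s[0],c2+d2*s[1];return (p+q)/2,np.linalg.norm(p-q)
def proj(n,p):
    m=vision.camera_model(n);f=240/np.tan(np.radians(m['vertical_fov']/2));q=(m['camera_from_world']@np.r_[p,1])[:3]
    return np.array([m['cx'],m['cy']])+f*q[:2]/q[2]
def mask(im,c,box):
    h=cv2.cvtColor(im,cv2.COLOR_RGB2HSV)
    k={'red':((h[...,0]<8)|(h[...,0]>172))&(h[...,1]>150)&(h[...,2]>90),'blue':(abs(h[...,0].astype(int)-110)<12)&(h[...,1]>140)&(h[...,2]>50),'green':(abs(h[...,0].astype(int)-70)<20)&(h[...,1]>80)}[c]
    o=np.zeros(k.shape,np.uint8);x0,y0,x1,y1=box;o[y0:y1,x0:x1]=k[y0:y1,x0:x1]*255;return o
def cen(o):
    y,x=np.nonzero(o);return x.mean(),y.mean(),len(x)
E
python3 - <<'E'
from h import *
t=cv2.imread('pics/top0.png')[:,:,::-1].copy();s=cv2.imread('pics/scene0.png')[:,:,::-1].copy()
a=cen(mask(t,'red',(320,225,365,260)));b=cen(mask(s,'red',(295,220,330,255)))
print('red',a,b,tri(a[:2],b[:2]),onz('top',*a[:2],.21))
o=mask(t,'blue',(320,230,365,295));print('blue',cen(o));rc=cv2.minAreaRect(cv2.findNonZero(o));bx=cv2.boxPoints(rc);print(bx)
for q in bx: print(onz('top',*q,.171))
g=cv2.cvtColor(t,cv2.COLOR_RGB2HSV).astype(int)
# deck: bluish-grey vs table
print(g[300,300],g[320,300],g[240,400],g[225,400])
c=cv2.resize(t[215:325,260:425],None,fx=4.8,fy=4.8,interpolation=cv2.INTER_CUBIC);cv2.imwrite('pics/c1.png',c[:,:,::-1])
E
```

```text
red (np.float64(341.09090909090907), np.float64(243.5151515151515), 33) (np.float64(310.48387096774195), np.float64(237.0), 124) (array([ 0.5454998 , -0.05505883,  0.1947893 ]), np.float64(0.002210940604783203)) [ 0.54237836 -0.05529337  0.21      ]
blue (np.float64(nan), np.float64(nan), 0)h.py:20: RuntimeWarning: Mean of empty slice.
  y,x=np.nonzero(o);return x.mean(),y.mean(),len(x)
  ret = ret.dtype.type(ret / rcount)
Traceback (most recent call last):
cv2.error: OpenCV(4.12.0) /io/opencv/modules/imgproc/src/convhull.cpp:143: error: (-215:Assertion failed) total >= 0 && (depth == CV_32F || depth == CV_32S) in function 'convexHull'
```

Run:
```python
from h import *
t=cv2.imread('pics/top0.png')[:,:,::-1].copy()
g=cv2.cvtColor(t,cv2.COLOR_RGB2HSV).astype(int)
print(g[265,344],g[300,300],g[320,300],g[240,400],g[225,400])
h=g[...]
o=np.zeros(t.shape[:2],np.uint8);b=(abs(g[...,0]-110)<15)&(g[...,1]>100);o[235:295,320:365]=b[235:295,320:365]*255
bx=cv2.boxPoints(cv2.minAreaRect(cv2.findNonZero(o)));print(bx.tolist())
for q in bx: print(onz('top',*q,.171))
c=cv2.resize(t[215:325,260:425],None,fx=4.8,fy=4.8,interpolation=cv2.INTER_CUBIC);cv2.imwrite('pics/c1.png',c[:,:,::-1])
```

```text
[108 128 128] [ 70   5 162] [ 30  11 158] [ 75   6 160] [ 25  10 161]
[[329.9839782714844, 239.91197204589844], [346.9679870605469, 236.82395935058594], [355.6399841308594, 284.51995849609375], [338.6559753417969, 287.60797119140625]]
[ 0.55880154 -0.02603312  0.171     ]
[ 0.56781135 -0.07349293  0.171     ]
[ 0.43441229 -0.09699548  0.171     ]
[ 0.42568222 -0.05013604  0.171     ]
```

View pics/c1.png

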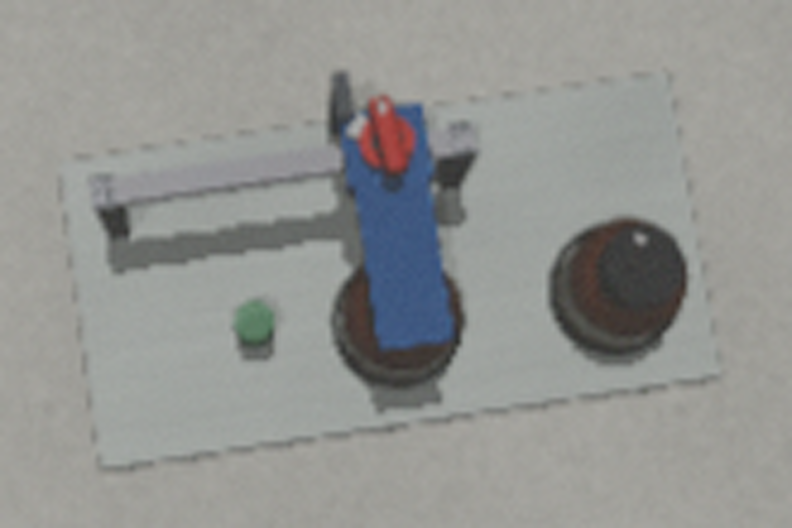

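Run:
```python
from h import *
P=lambda x,y,z:onz('top',260+(x+.5)/4.8-.5,215+(y+.5)/4.8-.5,z)
C=[P(*q,.012)[:2] for q in((65,157),(668,72),(718,377),(102,467))]
for i in range(4):
    d=C[(i+1)%4]-C[i];print(C[i],np.linalg.norm(d),np.degrees(np.arctan2(d[1],d[0])))
print('ctr',np.mean(C,0))
e=(C[0]-C[1])+(C[3]-C[2]);e/=np.linalg.norm(e);ex=np.array([e[1],-e[0]]);print('yaw',np.degrees(np.arctan2(ex[1],ex[0])))
s=P(643,263,.154)[:2];print('spare',s,'bottle',s+.14*e,'railpt',s+.14*e+.09*ex)
v=P(256,318,.067)[:2];print('vial',v,'b',v-.105*e)
# scene view of spare cap & knob check
b=s+.14*e;k=b+.09*ex
print(proj('scene',[*s,.154]),proj('top',[*k,.213]),proj('scene',[*k,.2]), proj('scene',[*k,.213]))
for z in(.171,):
  print('armtip pts',P(380,350,z)[:2],P(452,340,z)[:2])
```

```text
[0.56187522 0.14550182] 0.3932438777744035 -81.55764422188783
[ 0.61960904 -0.24348089] 0.1991648447326741 -171.8196654024252
[ 0.42247068 -0.2718199 ] 0.3948696502878434 98.50990328395932
[0.36403773 0.11870235] 0.19964439562076675 7.714444956170847
ctr [ 0.49199817 -0.06277415]
yaw 8.476199201766654
spare [ 0.47882577 -0.20484846] bottle [ 0.45818997 -0.06637765] railpt [ 0.54720691 -0.05311178]
vial [0.45364262 0.02168722] b [ 0.46911947 -0.08216589]
[234.42758784 260.35352801] [340.33276724 241.57402741] [311.20847946 235.08024796] [311.3082507  229.98128541]
armtip pts [ 0.42592379 -0.05045274] [ 0.43185549 -0.09182481]
```

```bash
python3 -m crank '[[[-0.97,-0.85,-0.1],0],[[-0.97,-0.85,-0.1],0],[[-0.97,-0.85,-0.1],0],[[-0.97,-0.85,-0.1],0],[[-0.97,-0.85,-0.1],0.5],[[-0.97,-0.85,-0.1],-0.5],[[-0.97,-0.85,-0.1],0],[[-0.97,-0.85,-0.1],0],[[-0.97,-0.85,-0.1],0],[[-0.97,-0.85,-0.1],0],[[-0.97,-0.85,-0.1],0],[[-0.97,-0.85,-0.1],0]]' 1
python3 -m crank '[[[-0.97,-0.85,0],0],[[-0.97,-0.85,0],0],[[-0.97,-0.85,0],0],[[-0.97,-0.85,0],0],[[0,0,0],1],[[0,0,0],1],[[0,0,0],1],[[0,0,0],1],[[0,0,0],1],[[0,0,0],1],[[0,0,0],1],[[0,0,0],1]]'
python3 -m crank '[[[0,0,0],1],[[0,0,0],1],[[0,0,0],1],[[0,0,0],1],[[0,0,0],1],[[0,0,0],1],[[0,0,0],1],[[0,0,0],1],[[0,0,0],1],[[0,0,0],1],[[0,0,0],0.5],[[0,0,0],0]]'
cat >> h.py <<'E'
def st(tx=None,ty=None,az=None):
    s=sensors.read_state();q=s['eef_rot']
    from scipy.spatial.transform import Rotation as R
    m=R.from_quat(q).as_matrix()
    print('t %.2f'%s['time'],s['ee_pos'].round(4),'yaz %.1f'%np.degrees(np.arctan2(m[1,1],m[0,1])),'z',m[:,2].round(3),'F',np.round(s['ft_force'],1),'Tz',np.round(s['torque'],2),'w %.4f g %.1f'%(s['width'],s['grip_force']),'q',np.round(s['joint_positions'],2))
    if tx is not None:
        d=np.array([tx,ty,s['ee_pos'][2]])-s['ee_pos'];print('units x,y',(m.T@d)[:2]/.03)
E
python3 -c "
from h import *
st(.5465,-.0545)"
```

```text
time: 1.6
ee_pos: [0.4447, 0.1525, 0.2584]
eef_rot: [0.202, 0.979, -0.0, -0.0]
ft_force: [0.8, 0.9, 0.1]
width: 0.0873
grip_force: 0.0
time: 3.1
ee_pos: [0.5107, 0.014, 0.2582]
eef_rot: [0.692, 0.722, -0.0, -0.0]
ft_force: [-0.0, -0.3, -0.5]
width: 0.0873
grip_force: 0.0
time: 4.6
ee_pos: [0.5108, 0.014, 0.2583]
eef_rot: [0.997, 0.076, -0.0, -0.0]
ft_force: [0.4, -0.1, 1.1]
width: 0.0875
grip_force: 0.0
t 4.60 [0.5108 0.014  0.2583] yaz -81.3 z [-0. -0. -1.] F [ 0.4 -0.1  1.1] Tz [-0.02  0.16  0.02] w 0.0875 g 0.0 q [-0.63  0.05  0.53  1.73 -0.02  1.37 -1.51]
units x,y [0.82967188 2.43735268]
```

```bash
python3 -m crank '[[[0.28,0.82,0],-0.2],[[0.28,0.81,0],-0.2],[[0.28,0.81,0],0],[[0,0,0],0],[[0,0,0],0]]'
python3 - <<'E'
from h import *
st(.5465,-.0545)
for n in('top','scene'):
    im=vision.camera(n);cv2.imwrite(f'pics/{n}1.png',im[:,:,::-1])
t=cv2.imread('pics/top1.png');s=cv2.imread('pics/scene1.png')
a=cv2.resize(s[170:290,240:380],None,fx=4,fy=4,interpolation=cv2.INTER_CUBIC)
cv2.imwrite('pics/c2.png',a)
E
```

```text
time: 5.22
ee_pos: [0.5486, -0.0528, 0.2583]
eef_rot: [0.995, 0.104, -0.0, -0.0]
ft_force: [0.5, 0.4, -0.2]
width: 0.0872
grip_force: 0.0
t 5.22 [ 0.5486 -0.0528  0.2583] yaz -78.0 z [-0.001  0.    -1.   ] F [ 0.5  0.4 -0.2] Tz [-0.09  0.14 -0.03] w 0.0872 g 0.0 q [-0.52  0.16  0.61  1.63 -0.09  1.38 -1.27]
units x,y [-0.07915543  0.04101775]
```

View pics/c2.png

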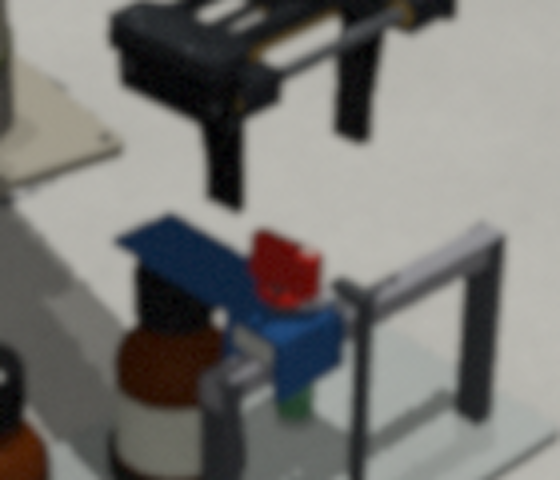

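The close crop shows the open fingertips at crop (225,205) and (352,137), straddling the red knob at (286,270). The lateral alignment agrees, so I'll descend and close.

```bash
python3 -m crank '[[[-0.05,0.03,0.7],0],[[0,0,0.7],0],[[0,0,0.7],0],[[0,0,0],0],[[0,0,0],0]]'
python3 -m crank '[[[0,0,0],0],[[0,0,0],0],[[0,0,0],0],[[0,0,0],0],[[0,0,0],0],[[0,0,0],0],[[0,0,0],0],[[0,0,0],0]]' 0 25
python3 -c "
from h import *
st(.5465,-.0545)"
```

```text
time: 5.95
ee_pos: [0.5479, -0.0543, 0.1965]
eef_rot: [0.995, 0.104, 0.001, -0.0]
ft_force: [0.1, -0.4, -0.1]
width: 0.0872
grip_force: 0.0
time: 6.95
ee_pos: [0.5475, -0.0542, 0.1955]
eef_rot: [0.995, 0.104, 0.0, -0.0]
ft_force: [-0.2, 10.9, 1.5]
width: 0.0151
grip_force: 5.6
t 6.95 [ 0.5475 -0.0542  0.1955] yaz -78.1 z [-0.     0.001 -1.   ] F [-0.2 10.9  1.5] Tz [2.48 0.21 0.05] w 0.0151 g 5.6 q [-0.51  0.2   0.6   1.73 -0.12  1.25 -1.24]
units x,y [-0.0347591   0.00148552]
```

```bash
python3 -m crank '[[[0,-0.06,0],0],[[0,0,0],0],[[0,0,0],0],[[0,0,0],0]]'
python3 -c "
from h import *
st(.5465,-.0545)"
```

```text
time: 7.45
ee_pos: [0.5474, -0.0527, 0.1956]
eef_rot: [0.995, 0.104, 0.0, -0.0]
ft_force: [3.4, 1.5, -1.9]
width: 0.0129
grip_force: 24.9
t 7.45 [ 0.5474 -0.0527  0.1956] yaz -78.1 z [ 0.  0. -1.] F [ 3.4  1.5 -1.9] Tz [ 0.3  -0.44  0.05] w 0.0129 g 24.9 q [-0.51  0.2   0.6   1.73 -0.12  1.25 -1.25]
units x,y [-0.04120905  0.05213487]
```

```bash
python3 -m crank '[[[0,0,0],-1],[[0,0,0],-1],[[0,0,0],-1],[[0,0,0],-1],[[0,0,0],0]]'
python3 -c "
from h import *
st(.5465,-.0545)"
```

```text
time: 8.07
ee_pos: [0.5474, -0.0528, 0.1956]
eef_rot: [0.928, 0.373, 0.0, -0.0]
ft_force: [3.0, 2.3, -1.2]
width: 0.0125
grip_force: 24.9
t 8.07 [ 0.5474 -0.0528  0.1956] yaz -46.2 z [ 0.  0. -1.] F [ 3.   2.3 -1.2] Tz [ 0.29 -0.62  0.02] w 0.0125 g 24.9 q [-0.46  0.19  0.54  1.73 -0.1   1.25 -0.7 ]
units x,y [-0.05962739  0.02012097]
```

```bash
python3 -m crank '[[[0,0,0],-1],[[0,0,0],-1],[[0,0,0],-1],[[0,0,0],-1],[[0,0,0],-1],[[0,0,0],-1],[[0,0,0],0]]'
python3 -c "
from h import *
st()"
python3 -m crank '[[[0,0,0],-0.6],[[0,0,0],-0.4],[[0,0,0],0]]'
python3 -c "
from h import *
st(.5465,-.0545)"
```

```text
time: 8.95
ee_pos: [0.5474, -0.0529, 0.1956]
eef_rot: [0.697, 0.717, 0.0, 0.0]
ft_force: [2.8, 1.8, -1.8]
width: 0.0131
grip_force: 24.9
t 8.95 [ 0.5474 -0.0529  0.1956] yaz 1.7 z [ 0.  0. -1.] F [ 2.8  1.8 -1.8] Tz [ 0.31 -0.76  0.  ] w 0.0131 g 24.9 q [-0.39  0.19  0.45  1.72 -0.09  1.25  0.12]
time: 9.32
ee_pos: [0.5473, -0.0529, 0.1956]
eef_rot: [0.645, 0.764, 0.0, 0.0]
ft_force: [3.8, 1.5, -1.2]
width: 0.013
grip_force: 25.1
t 9.32 [ 0.5473 -0.0529  0.1956] yaz 9.6 z [ 0.  0. -1.] F [ 3.8  1.5 -1.2] Tz [ 0.36 -0.8  -0.35] w 0.0130 g 25.1 q [-0.38  0.19  0.44  1.72 -0.08  1.25  0.25]
units x,y [-0.04736858 -0.0362331 ]
```

```bash
python3 -m crank '[[[0.3,0.005,0],0],[[0.3,0.005,0],0],[[0.3,0.005,0],0],[[0.3,0.005,0],0],[[0.3,0.005,0],0],[[0,0,0],0]]'
python3 -c "
from h import *
st()"
```

```text
time: 10.07
ee_pos: [0.5403, -0.0076, 0.1956]
eef_rot: [0.644, 0.765, 0.0, -0.0]
ft_force: [5.5, 3.0, -2.4]
width: 0.013
grip_force: 25.1
t 10.07 [ 0.5403 -0.0076  0.1956] yaz 9.8 z [ 0.  0. -1.] F [ 5.5  3.  -2.4] Tz [ 0.47 -1.09 -0.36] w 0.0130 g 25.1 q [-0.44  0.16  0.41  1.74 -0.07  1.25  0.16]
```

```bash
python3 -m crank '[[[0.3,0.02,0],0],[[0.3,0.02,0],0],[[0.3,0.01,0],0],[[0.3,0.01,0],0],[[0.3,0.01,0],0],[[0.3,0.01,0],0],[[0.3,0.01,0],0],[[0.3,0.01,0],0],[[0,0,0],0]]'
python3 -c "
from h import *
st()"
```

```text
time: 11.2
ee_pos: [0.5295, 0.0646, 0.1955]
eef_rot: [0.643, 0.766, -0.0, -0.001]
ft_force: [-7.3, -0.5, 6.7]
width: 0.013
grip_force: 25.2
t 11.20 [0.5295 0.0646 0.1955] yaz 10.0 z [-0.003  0.001 -1.   ] F [-7.3 -0.5  6.7] Tz [-0.05  1.72 -0.41] w 0.0130 g 25.2 q [-0.52  0.15  0.35  1.76 -0.05  1.25  0.01]
```

```bash
python3 -m crank '[[[0.06,-0.025,0],0],[[0.06,-0.01,0],0],[[0,0,0],0],[[0,0,0],0]]'
python3 -c "
from h import *
st()
im=vision.camera('scene');cv2.imwrite('pics/s3.png',im[:,:,::-1])"
```

```text
time: 11.7
ee_pos: [0.5291, 0.0658, 0.1955]
eef_rot: [0.644, 0.765, -0.0, 0.0]
ft_force: [-2.1, -5.2, 2.1]
width: 0.0128
grip_force: 25.1
t 11.70 [0.5291 0.0658 0.1955] yaz 9.9 z [-0.    -0.001 -1.   ] F [-2.1 -5.2  2.1] Tz [-1.2   0.4  -0.35] w 0.0128 g 25.1 q [-0.53  0.14  0.35  1.76 -0.05  1.25  0.01]
```

```bash
python3 -m crank '[[[0,0,0],0],[[0,0,0],0],[[0,0,0],0],[[0,0,0],0]]' 0.55
python3 -m crank '[[[0,0,-0.75],0],[[0,0,-0.75],0],[[0,0,-0.75],0],[[-0.8,-0.6,0],0],[[-0.8,-0.6,0],0],[[-0.8,-0.6,0],0],[[-0.8,-0.6,0],0],[[-0.74,-0.6,0],0],[[0,0,0],0],[[0,0,0],0]]' 1
python3 - <<'E'
from h import *
st(.4585,-.0666)
for n in('top','scene'):
    im=vision.camera(n);cv2.imwrite(f'pics/{n}4.png',im[:,:,::-1])
s=cv2.imread('pics/scene4.png')
cv2.imwrite('pics/c4.png',cv2.resize(s[170:310,220:390],None,fx=4,fy=4,interpolation=cv2.INTER_CUBIC))
E
```

```text
time: 12.25
ee_pos: [0.5292, 0.0666, 0.1955]
eef_rot: [0.643, 0.766, 0.0, -0.0]
ft_force: [-0.5, 0.2, -0.1]
width: 0.0435
grip_force: 0.0
time: 13.5
ee_pos: [0.4611, -0.0648, 0.2631]
eef_rot: [0.643, 0.766, 0.0, 0.0]
ft_force: [-0.5, 0.2, 0.1]
width: 0.0871
grip_force: 0.0
t 13.50 [ 0.4611 -0.0648  0.2631] yaz 9.9 z [ 0.  0. -1.] F [-0.5  0.2  0.1] Tz [-0.05  0.04 -0.02] w 0.0871 g 0.0 q [-0.42 -0.07  0.45  1.82  0.03  1.39  0.19]
units x,y [-0.04455193 -0.09475525]
```

View pics/c4.png

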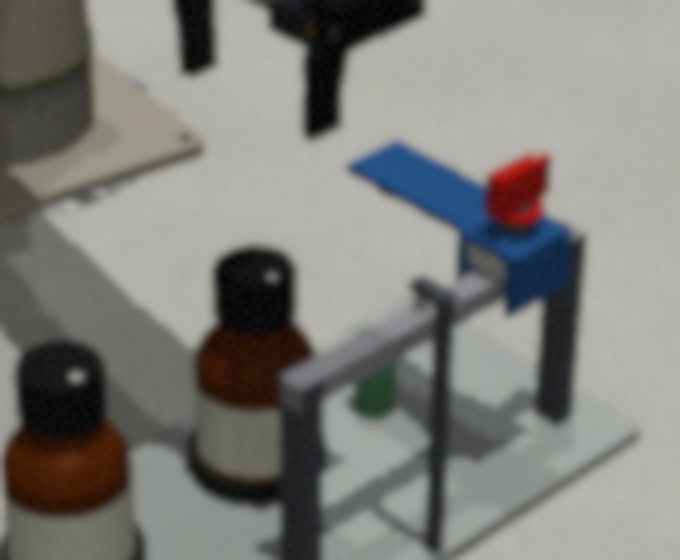

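The crop shows the keeper at its far end with the knob turned. The bare black cap's top is centred near crop (255,267), with its white dot at (270,276). I'll check that against the cap estimate.

Run:
```python
from h import *
P=lambda x,y:(220+(x+.5)/4-.5,170+(y+.5)/4-.5)
print('scene cap',onz('scene',*P(255,267),.154),'spare',onz('scene',*P(61,361),.154),'dot',onz('scene',*P(270,276),.154))
p=proj('scene',[.4585,-.0666,.154]);print((p-[220,170])*4)
```

```text
scene cap [ 0.45950783 -0.06748132  0.154     ] spare [ 0.47783008 -0.20320475  0.154     ] dot [ 0.47198704 -0.06552096  0.154     ]
[253.8262417  264.21449403]
```

```bash
python3 -m crank '[[[-0.05,-0.085,0.75],0],[[0,0,0.75],0],[[0,0,0.75],0],[[0,0,0.75],0],[[0,0,0.75],0],[[0,0,0.75],0],[[0,0,0],0],[[0,0,0],0]]'
python3 -m crank '[[[0,0,0],0],[[0,0,0],0],[[0,0,0],0],[[0,0,0],0],[[0,0,0],0],[[0,0,0],0]]' 0 20
python3 -c "
from h import *
st(.4585,-.0666)"
```

```text
time: 14.6
ee_pos: [0.4591, -0.0672, 0.1288]
eef_rot: [0.643, 0.766, 0.0, 0.0]
ft_force: [0.9, 0.7, -0.2]
width: 0.0872
grip_force: 0.0
time: 15.35
ee_pos: [0.4585, -0.0675, 0.1281]
eef_rot: [0.643, 0.765, 0.0, -0.0]
ft_force: [0.4, 0.3, 0.7]
width: 0.0465
grip_force: 20.0
t 15.35 [ 0.4585 -0.0675  0.1281] yaz 9.9 z [-0.  0. -1.] F [0.4 0.3 0.7] Tz [-0.03  0.1  -0.03] w 0.0465 g 20.0 q [-0.41  0.04  0.47  2.01 -0.02  1.09  0.25]
units x,y [0.02808067 0.00471169]
```

Well centred, with little side force. I'll try anticlockwise first (a right-hand thread).

```bash
python3 -m crank '[[[0,0,0],-0.5],[[0,0,0],-0.5],[[0,0,0],0]]'
python3 -c "
from h import *
st()"
```

```text
time: 15.72
ee_pos: [0.4586, -0.0674, 0.1281]
eef_rot: [0.589, 0.808, 0.0, 0.0]
ft_force: [0.2, -0.5, 0.4]
width: 0.0465
grip_force: 20.0
t 15.72 [ 0.4586 -0.0674  0.1281] yaz 17.9 z [ 0.  0. -1.] F [ 0.2 -0.5  0.4] Tz [-0.09  0.04 -0.02] w 0.0465 g 20.0 q [-0.4   0.04  0.46  2.01 -0.02  1.09  0.38]
```

```bash
python3 -m crank '[[[0,0,0],-0.5],[[0,0,0],-0.5],[[0,0,0],0]]'
python3 -c "
from h import *
st()"
```

```text
time: 16.1
ee_pos: [0.4585, -0.0675, 0.128]
eef_rot: [0.531, 0.847, 0.0, 0.0]
ft_force: [-0.5, 0.3, -0.8]
width: 0.0465
grip_force: 20.0
t 16.10 [ 0.4585 -0.0675  0.128 ] yaz 25.8 z [ 0.  0. -1.] F [-0.5  0.3 -0.8] Tz [-0.02  0.07  0.01] w 0.0465 g 20.0 q [-0.4   0.04  0.46  2.01 -0.02  1.09  0.52]
```

```bash
python3 -m crank '[[[0,0,0],-1],[[0,0,0],-1],[[0,0,0],-1],[[0,0,0],-1],[[0,0,0],-1],[[0,0,0],-1],[[0,0,0],-1],[[0,0,0],-1],[[0,0,0],-1],[[0,0,0],-0.25],[[0,0,0],0],[[0,0,0],0]]'
python3 -c "
from h import *
st()
im=vision.camera('scene');cv2.imwrite('pics/s5.png',cv2.resize(im[170:310,220:390,::-1],None,fx=4,fy=4,interpolation=cv2.INTER_CUBIC))"
```

```text
time: 17.6
ee_pos: [0.4586, -0.0675, 0.128]
eef_rot: [-0.085, 0.996, 0.0, 0.0]
ft_force: [0.2, 0.4, 0.8]
width: 0.0472
grip_force: 20.0
t 17.60 [ 0.4586 -0.0675  0.128 ] yaz 99.8 z [ 0.  0. -1.] F [0.2 0.4 0.8] Tz [ 0.02 -0.01 -0.  ] w 0.0472 g 20.0 q [-0.37  0.05  0.43  2.01 -0.02  1.09  1.81]
```

View pics/s5.png

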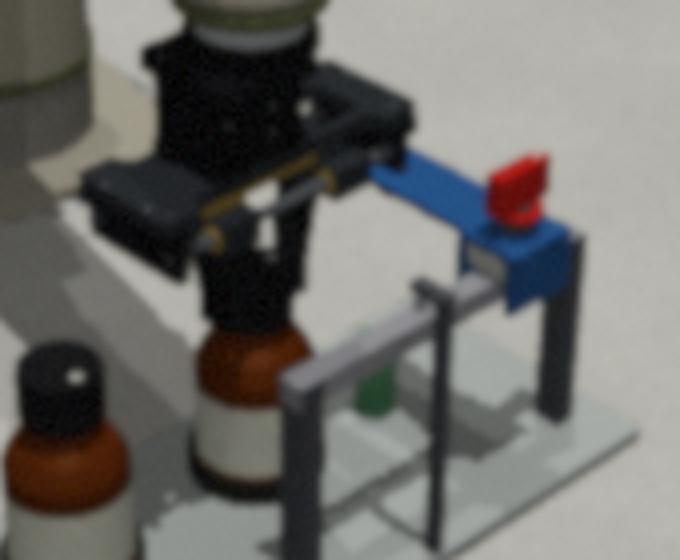

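The picture shows the gripper on the cap, the keeper still open and the spare untouched. Now I'll lift gently.

```bash
python3 -m crank '[[[0,0,-0.15],0],[[0,0,-0.15],0],[[0,0,0],0]]'
python3 -c "
from h import *
st()"
```

```text
time: 18.02
ee_pos: [0.4588, -0.0675, 0.1375]
eef_rot: [-0.086, 0.996, 0.0, 0.0]
ft_force: [0.0, 0.1, -0.1]
width: 0.0471
grip_force: 20.0
t 18.02 [ 0.4588 -0.0675  0.1375] yaz 99.9 z [ 0.001  0.    -1.   ] F [ 0.   0.1 -0.1] Tz [ 0.06  0.01 -0.03] w 0.0471 g 20.0 q [-0.37  0.03  0.43  2.   -0.02  1.11  1.81]
```

```bash
python3 -m crank '[[[0,0,-0.38],0],[[0,0,-0.38],0],[[0,0,-0.38],0],[[0,0,-0.38],0],[[0,0,-0.38],0],[[0,0,-0.38],0],[[0,0,0],0],[[0,0,0],0],[[0,0,0],0],[[0,0,0],0]]'
python3 -c "
from h import *
st(.4586,-.0673)
im=vision.camera('scene');cv2.imwrite('pics/s6.png',cv2.resize(im[170:310,220:390,::-1],None,fx=4,fy=4,interpolation=cv2.INTER_CUBIC))"
```

```text
time: 19.27
ee_pos: [0.4583, -0.0675, 0.2051]
eef_rot: [-0.086, 0.996, 0.0, -0.0]
ft_force: [-0.1, 0.5, -0.6]
width: 0.0468
grip_force: 20.0
t 19.27 [ 0.4583 -0.0675  0.2051] yaz 99.9 z [-0.001 -0.    -1.   ] F [-0.1  0.5 -0.6] Tz [ 0.03  0.   -0.03] w 0.0468 g 20.0 q [-0.38 -0.04  0.42  1.91  0.02  1.26  1.78]
units x,y [-0.0093219   0.00349051]
```

View pics/s6.png

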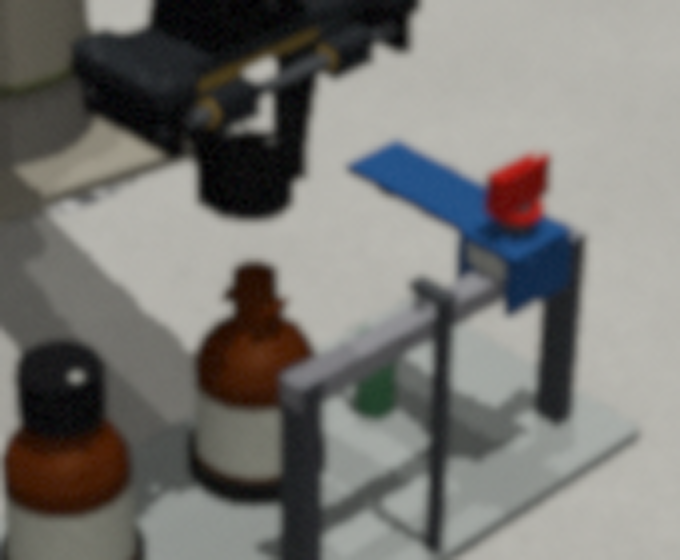

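The cap hangs level above the open neck, its underside at about crop (247,205) and the rim at (255,267). The gap is about 5 cm and everything else is in place, so I'll hand the job in.

```bash
python3 -c "
from bench import r
print(r.close_job())"
```

```text
the job is handed in; nothing more can be done
None
```

The job is handed in: I turned the knob anticlockwise to its stop, slid the keeper 0.12 m to its far end, and gave the cap a quarter turn anticlockwise. It turned freely that way, so I did not try clockwise. The gripper holds the cap level, about 5 cm above the rim, and nothing else in the final view of the stand had moved.

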